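# Shut the damp box

## Task

The unfired pieces must not dry out: close the damp box on the table. With the fingertips held together, gently push its open lid right down shut, and only then push both of the lid's front clips fully home against the front of the box. Only push: take nothing between the fingers, and leave the ware in the box and everything standing around it where it is.

Things in the scene. Friction and masses are not known exactly. Their poses are not given: they have to be found in the camera images.
- damp_box: Clear plastic tub with a plaster bed, 170 mm deep (x), 300 wide (y), 105 high, rim flange 186 by 312 mm. Heavy, does not move. Origin: centre of its underside, on the table. z is up; its front, with the clips, faces its own -x (towards the robot, turned up to 20 degrees). Its white lid is hinged along the back of the rim and starts open, about upright.
- lid_hinge (a point): Middle of the lid's hinge axis, fixed on the box at (98, 0, 105) mm in the box's frame; the axis runs along the box's y. The axes of this point are those of the box.
- lid (a joint): Lid angle: 0 shut, 1.57 upright, stop at 1.75. Stiff: stays where left; 0.5 to 3 N at the front edge shuts it. A flat plate 320 mm wide, reaching 196 mm from the hinge axis to its front edge. Its outer face (top when shut; far from the robot when open) is 8 mm off the hinge axis, with ribs 2.5 mm high on it (its middle is bare); a skirt round the edge reaches 17 mm inwards from the outer face.
- lid_edge (a point): Middle of the lid's front edge, on its outer face; it moves with the lid. Its axes in the shut lid are those of the box: -x out of the front edge, z out of the outer face.
- clip_left (a joint): Angle of the left clip (box's +y side): 0 home, hanging straight down against the front of the shut box; grows as its free end swings out and up; 1.57 straight out in line with the lid; stop 1.7. Hangs from a pin on the lid's front edge, travels with the lid. Stiff: stays where left, about 1.5 N at its end turns it. Grey plate 50 mm wide (y), 5 thick, 42 long, a lip 2.5 mm proud at the free end.
- clip_left_pin (a point): Middle of the left clip's pin (hinge axis, along the box's y): with the lid shut at (-103, 100, 107) mm in the box's frame. It turns with the clip: with clip and lid shut its axes are those of the box, the clip runs along its -z and the clip's outer face is 5 mm to its -x.
- clip_left_end (a point): Middle of the left clip's free end, on the outer face, 42 mm from the pin.
- clip_right (a joint): The same for the right clip, at -100 mm along the box's y.
- clip_right_pin (a point): The same for the right clip's pin: with the lid shut at (-103, -100, 107) mm in the box's frame.
- clip_right_end (a point): Middle of the right clip's free end, on the outer face, 42 mm from the pin.
- green_cup: Unfired brown clay cup, 56 mm across, 55 mm high, standing in the box on the plaster bed. Origin: centre of its underside.
- green_tile: Unfired brown clay tile, 80 by 80 by 10 mm, lying in the box on the plaster bed. Origin: centre of its underside.
- slip_cup: White cup, 72 mm across, 70 mm high, standing in front of the box, between the clips and the robot. Origin: centre of its underside.
- slip_jar: Closed jar of brown slip with a white cap, 84 mm across, 125 mm high, at one end of the box. Origin: centre of its underside.
- bowl: Blue bowl, 104 mm across, 45 mm high, at the other end of the box. Origin: centre of its underside.
- slip_brush: Blue-handled flat brush, about 0.2 m long, lying beside the left half of the box towards the front.
- paddle: Flat wooden clay paddle, 255 mm long, 62 mm wide, 14 mm thick, lying beside the box towards the front. Origin: on its underside, 115 mm from the end of the blade.
There are look-alikes about, which are no part of the job. What is shaped like the slip_cup but orange, pink or yellow is not meant.

How it is judged:
By the outcome, as a careful person would: the job done as asked, in the order asked, and still so for the second after the job is handed in, with the robot touching nothing.
It also fails if it takes over 54 s, if anything falls off the work surface, if the arm or the gripper's body presses on something with over 40 N, if the wrist force passes 120 N, or if a joint passes its speed limit or range.

## Robot

A 6-joint arm with a two-finger parallel gripper is mounted at the origin on the work surface. World frame = base frame: x ahead of the robot, y to its left, z up, the work surface at z = 0. Lengths are in m, angles in rad, forces in N, time in s.
With the tool pointing down it reaches from about 0.3 to 0.75 m from the base axis. Payload 8.5 kg.
Tool frame: the origin (TCP) lies at the centre of the arm's flange, where the gripper is bolted on; the fingertips stand 173 mm ahead of it and the grasp point (between the pads) lies 155 mm ahead of it; z points along the fingers, y is the line along which they close (so a half turn about z gives the same grasp; the last joint's range is limited). The gripper opens to 85 mm and grips with 20 to 120 N. Pads are 22 mm wide; open, the fingers measure 114 mm over their backs; the gripper's body (76 mm by 85 mm) begins 54 mm behind the grasp point. The pads swing forward as they close: fully open they stand 13 mm farther back than shut.
Start: joints at [-1.511, 0.381, 1.297, -0, 1.464, -0.215], TCP at [0.149, -0.529, 0.405] pointing down, gripper open.
Joint ranges: [-3.11, 3.11], [-0.89, 2.33], [0.22, 2.48], [-1.42, 4.56], [0.17, 2.85], [-2.88, 2.88]. Speed limits (rad/s): [2.39, 2.39, 3.14, 3.14, 3.14, 3.14].

## Interface

Orientations are given as a unit quaternion [w, x, y, z].
In Python, from station import get_state, grab_frame, sign_off, recognise, silhouettes gives the robot as it stands. The module is installed in compiled form; this text tells all that it offers.
- The arm moves only by the tool servo_tool, never from a script. Its argument "increments" is a list of rows, each a list of 3 entries, a list of its own where there are three numbers: the shift along the tool's x, y, z scaled (see below), then the turn, a rotation vector about the tool's x, y, z scaled (see below), then the closure, from -1 (fully open) to 1 (shut). In form: [[[dx, dy, dz], [rx, ry, rz], grip], ...]. A call has exactly 8 rows; each row is the pose to reach, as a shift and turn from the pose commanded when the call began, along the tool's axes at that moment; what a row does not reach only later rows make up. The controller multiplies each number of a shift by 0.12 m and each number of a turn by pi/4 rad. A row lasts 1/12 s, in which the tool goes at most 41.7 mm and 7.16 degrees, less where a joint would pass 70% of its speed; a pose out of reach is approached as far as the arm can. A call with a number of a shift or a turn outside -1 to 1 is refused whole. A call with a gripper value outside its range is refused whole. The fingers move at their own pace and stop on an object; "newtons" is the grip in N (left out, the last holds). Time passes only in rows, so rows that repeat a pose let the fingers close, or fill a call up. It gives the time, the measured TCP pose, the force, the opening and the grip force at its end, in the units of the state.
- get_state(): the state, without advancing time (a new reading comes with each control period).
- grab_frame(name): name is "side" or "top" or "wrist"; returns a dict with "pixels" (384x512x3 uint8, red, green, blue), "depth" (384x512 float32, m along the optical axis (not along the pixel's ray), 0 where there is no reading), "fx", "fy", "cx", "cy" (pixels), "cam_to_world" (4x4, takes a point from camera to world coordinates). Camera axes: x right, y up, looking along -z (the intrinsics and any distortion apply to the point x, -y, -z); pixel columns grow to the right and rows downward; lengths in m; the calibration is good to about 2 mm. A picture is of the moment at which its call begins.
- sign_off(): hands the job in; it is judged then, once.
Trained networks look in the newest picture that a camera, given by its name, has taken for a name from the list of things; names that differ only in an ending like _2 or _b are one class to them, and where a whole thing is asked for, a point or a joint stands for the part that bears it (a point fixed in the world has none). Each returns a list of dicts, best first, with "p" (0 to 1); they miss things now and then, are a little off and sometimes report something else, mostly with a low value. They report only what shows in the picture. A call takes as long as a camera call. They do not tell look-alikes from the thing itself.
- recognise(camera, query): "location" ([column, row] in pixels, amid what is visible of it).
- silhouettes(camera, query): "region" (384x512 bool, what is visible of it) and "location" ([column, row] in pixels, amid what is visible of it).
The state is a dict: "clock": time; "qpos": joint angles; "dq": joint speeds; "joint_efforts": joint torques, N m; "ee_pos": TCP position; "tcp_rot": TCP orientation; "force": force on the tool from outside, world axes, zero at the start; "torque": the same for the moment, N m; "finger_gap": finger opening in m; "grasp_force": force on a finger pad.
Only numpy, scipy, OpenCV 4.12 (cv2) and the standard library are available. Lean on these libraries where they do the work, as an engineer would, in place of code of your own. Each camera call takes 0.05 s, during which the arm holds its last target. There are 200 camera calls.

## Working session

There is one attempt and no reset: what is moved stays moved. The work goes in short steps, Python scripts to look and compute and a tool call to move; the robot and the scene stay as the last step left them, time stands still between calls to the robot, and variables do not carry over. Pictures are saved under pics/ and viewed, at most 10 in all, crops included, and the job is handed in when it is done.

Besides the shell and the picture viewer there is one more tool, called after "Call:" by a JSON object that holds its "api" and its "payload". servo_tool: Moves the arm, as the interface text tells. Its arguments: {"type":"object","properties":{"increments":{"type":"array","items":{"type":"array"}},"newtons":{"type":"number"}},"required":["increments"]}

```bash
mkdir -p pics
cat > h.py <<'E'
import numpy as np, cv2
from station import *
from scipy.spatial.transform import Rotation as R
def cloud(f):
    d=f["depth"]; v,u=np.mgrid[0:384,0:512]
    p=np.stack([(u-f["cx"])/f["fx"]*d,-(v-f["cy"])/f["fy"]*d,-d],-1)
    T=np.array(f["cam_to_world"]); return p@T[:3,:3].T+T[:3,3]
def pix(f,P):
    T=np.linalg.inv(np.array(f["cam_to_world"])); q=T[:3,:3]@np.array(P)+T[:3,3]
    return [f["cx"]+f["fx"]*q[0]/-q[2], f["cy"]-f["fy"]*q[1]/-q[2]]
E
python3 - <<'E'
from h import *
s=get_state(); print(s)
F={}
for n in ["side","top"]:
    F[n]=grab_frame(n); f=F[n]
    cv2.imwrite(f"pics/{n}0.png",cv2.cvtColor(f["pixels"],cv2.COLOR_RGB2BGR))
    np.savez(f"{n}0.npz",**{k:f[k] for k in f})
    print(n,[f[k] for k in("fx","fy","cx","cy")],np.round(f["cam_to_world"],3).tolist())
    P=cloud(f)
    for q in ["damp_box","lid","clip_left","clip_right","slip_cup","slip_jar","bowl","slip_brush","paddle","green_cup","green_tile"]:
        for r in silhouettes(n,q)[:3]:
            m=r["region"]&(f["depth"]>0); 
            if m.sum(): print(q,round(r["p"],2),np.round(r["location"]),m.sum(),np.round(np.median(P[m],0),3),np.round(np.percentile(P[m],[2,98],axis=0),3).tolist())
E
```

```text
{'clock': 0.0, 'qpos': array([-1.51128369e+00,  3.81224627e-01,  1.29829019e+00,  2.67638717e-05,
        1.46363166e+00, -2.15277098e-01]), 'dq': array([-0.00284218,  0.00010455, -0.00020308, -0.00031209,  0.00158875,
        0.00049467]), 'joint_efforts': array([ 1.45513812e-03, -4.48455155e+01, -2.31279248e+01, -8.12442909e-05,
        4.76553803e-03, -3.11947801e-06]), 'ee_pos': array([ 0.14924876, -0.52931442,  0.40408629]), 'tcp_rot': array([-7.73519877e-04,  9.90576063e-01,  1.36961528e-01,  7.37100600e-05]), 'force': array([-0.10956299,  0.43258824,  0.08928448]), 'torque': array([-0.02144736, -0.02610394,  0.04714326]), 'grasp_force': 0.0, 'finger_gap': 0.08503000999032871}
side [356.07720473592985, 356.07720473592985, 255.59792734355776, 191.00903912112793] [[-0.922, 0.227, -0.315, 0.196], [-0.388, -0.545, 0.743, 0.846], [-0.003, 0.807, 0.59, 0.726], [0.0, 0.0, 0.0, 1.0]]
damp_box 0.86 [224. 190.] 9307 [0.633 0.125 0.1  ] [[0.467, -0.061, 0.007], [0.657, 0.252, 0.308]]
damp_box 0.18 [234. 108.] 97 [0.616 0.    0.33 ] [[0.61, -0.41, 0.156], [0.82, 0.02, 0.341]]
lid 0.6 [206.
[... 2907 characters left out ...]
43]]
bowl 0.66 [336. 182.] 1301 [ 0.563 -0.153  0.02 ] [[0.513, -0.196, 0.001], [0.606, -0.104, 0.048]]
slip_brush 0.7 [233. 131.] 2267 [0.637 0.095 0.299] [[0.612, -0.066, 0.108], [0.655, 0.246, 0.343]]
slip_brush 0.58 [142. 234.] 850 [0.427 0.349 0.019] [[0.318, 0.303, 0.011], [0.491, 0.386, 0.024]]
paddle 0.69 [342. 237.] 1840 [ 0.419 -0.165  0.014] [[0.282, -0.218, 0.008], [0.508, -0.107, 0.019]]
paddle 0.42 [283. 128.] 307 [ 0.624 -0.01   0.329] [[0.611, -0.047, -0.002], [0.721, 0.015, 0.344]]
green_cup 0.97 [209. 185.] 425 [0.553 0.172 0.048] [[0.524, 0.144, 0.028], [0.574, 0.194, 0.087]]
green_tile 0.7 [262. 188.] 960 [0.552 0.035 0.039] [[0.512, -0.005, 0.034], [0.591, 0.076, 0.044]]
```

View pics/side0.png

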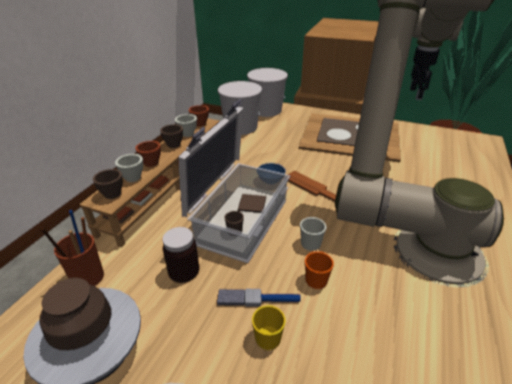

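View pics/top0.png

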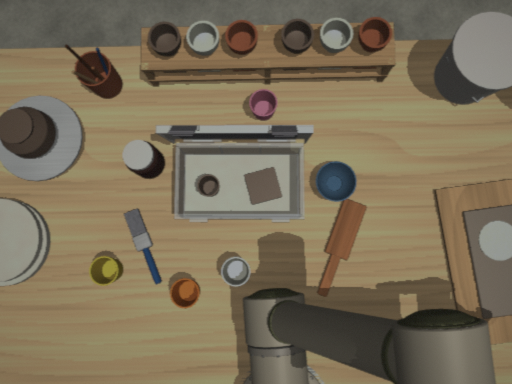

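The side view shows the lid upright (185–240, 110–210), with the clips sticking up from its top edge. In the top view the box is at (240, 180), almost unturned. The white slip cup is at (235, 270), the jar at (145, 158), the bowl at (336, 182) and the paddle at (342, 240).

Run:
```python
from h import *
for n in["top","side"]:
    f=dict(np.load(n+"0.npz")); P=cloud(f).reshape(-1,3)
    roi=(P[:,0]>.4)&(P[:,0]<.72)&(P[:,1]>-.1)&(P[:,1]<.28)
    P=P[roi]
    rim=P[(abs(P[:,2]-.105)<.008)&(P[:,0]<.66)]
    r=cv2.minAreaRect((rim[:,:2]*1000).astype(np.float32)); print(n,"rim",len(rim),r,np.median(rim[:,2]))
    fr=rim[rim[:,0]<.49]; print(" front n",len(fr),"x2%",np.percentile(fr[:,0],[1,50]),"slope",np.polyfit(fr[:,1],fr[:,0],1), np.percentile(rim[:,1],[.5,99.5]))
    L=P[(P[:,2]>.13)&(P[:,2]<.29)]
    # lid plane x=a+b y+c z
    A=np.c_[np.ones(len(L)),L[:,1],L[:,2]]; 
    w=np.ones(len(L),bool)
    for _ in range(8):
        c,*_=np.linalg.lstsq(A[w],L[w,0],rcond=None); e=L[:,0]-A@c; w=abs(e)<max(.003,1.5*e[w].std())
    print(" lid plane",c,w.sum(),e[w].std(),np.percentile(L[:,1],[1,99]))
    T=P[P[:,2]>.27]
    for z in np.arange(.27,.36,.008):
        q=T[abs(T[:,2]-z)<.004]; 
        if len(q)>3: print("  z%.3f n%d x %s y %s"%(z,len(q),np.round(np.percentile(q[:,0],[3,50,97]),3),np.round(np.percentile(q[:,1],[2,25,50,75,98]),3)))
```

```text
top rim 2097 ((561.7617797851562, 91.45779418945312), (312.42095947265625, 192.297119140625), 89.04664611816406) 0.10414087040119724
 front n 691 x2% [0.46360579 0.4709885 ] slope [0.01208598 0.47041395] [-0.06446829  0.24703724]
 lid plane [ 0.66547602  0.01266975 -0.10625463] 602 0.0008223552015332649 [-0.06774446  0.24731099]
  z0.278 n4 x [0.626 0.629 0.632] y [-0.068 -0.067  0.09   0.247  0.247]
  z0.294 n147 x [0.626 0.63  0.643] y [-0.067  0.06   0.097  0.139  0.248]
  z0.302 n772 x [0.626 0.635 0.644] y [-0.065  0.04   0.095  0.15   0.245]
  z0.310 n78 x [0.63  0.637 0.639] y [-0.038 -0.019  0.01   0.164  0.216]
  z0.318 n88 x [0.629 0.634 0.638] y [-0.031 -0.01   0.011  0.182  0.212]
  z0.326 n85 x [0.617 0.628 0.632] y [-0.032 -0.013  0.011  0.189  0.212]
  z0.334 n120 x [0.61  0.621 0.628] y [-0.028 -0.01   0.012  0.189  0.212]
  z0.342 n199 x [0.611 0.617 0.621] y [-0.031 -0.01   0.015  0.189  0.213]
  z0.350 n5 x [0.62  0.62  0.621] y [0.172 0.181 0.193 0.21  0.213]
side rim 1225 ((561.4034423828125, 94.97196197509766), (320.6339111328125, 196.31503295898438), 89.1767349
[... 262 characters left out ...]
[-0.064  0.038  0.113  0.19   0.254]
  z0.278 n200 x [0.631 0.64  0.644] y [-0.065  0.027  0.118  0.191  0.253]
  z0.286 n24 x [0.626 0.636 0.644] y [-0.064  0.187  0.253  0.253  0.254]
  z0.294 n213 x [0.624 0.63  0.642] y [-0.056  0.058  0.134  0.202  0.253]
  z0.302 n229 x [0.626 0.635 0.643] y [-0.056  0.023  0.117  0.201  0.251]
  z0.310 n41 x [0.629 0.635 0.638] y [-0.014  0.02   0.193  0.214  0.223]
  z0.318 n21 x [0.624 0.629 0.635] y [0.002 0.018 0.204 0.217 0.218]
  z0.326 n25 x [0.61  0.621 0.628] y [-0.02   0.014  0.019  0.215  0.219]
  z0.334 n71 x [0.61  0.616 0.623] y [-0.023  0.012  0.184  0.205  0.218]
  z0.342 n68 x [0.612 0.617 0.622] y [-0.029  0.006  0.18   0.202  0.218]
```

Call:
{"api": "servo_tool", "payload": {"increments": [[[0.1, 0, -0.05], [0, 0, 0.1], 1], [[0.25, 0, -0.1], [0, 0, 0.2], 1], [[0.4, -0.05, -0.15], [0, 0, 0.3], 1], [[0.55, -0.05, -0.2], [0, 0, 0.37], 1], [[0.7, -0.1, -0.25], [0, 0, 0.37], 1], [[0.8, -0.1, -0.3], [0, 0, 0.37], 1], [[0.9, -0.1, -0.33], [0, 0, 0.37], 1], [[0.95, -0.1, -0.33], [0, 0, 0.37], 1]], "newtons": 20}}

```text
clock: 1.87
ee_pos: [0.2568, -0.4867, 0.4451]
tcp_rot: [0.001, 1.0, -0.007, 0.0]
force: [-0.5, -0.5, 0.4]
finger_gap: -0.0
grasp_force: 0.0
```

Call:
{"api": "servo_tool", "payload": {"increments": [[[0.12, -0.09, 0], [0, 0, 0], 1], [[0.25, -0.18, 0], [0, 0, 0], 1], [[0.37, -0.27, 0], [0, 0, 0], 1], [[0.5, -0.36, 0], [0, 0, 0], 1], [[0.62, -0.45, 0], [0, 0, 0], 1], [[0.75, -0.54, 0], [0, 0, 0], 1], [[0.87, -0.63, 0], [0, 0, 0], 1], [[1, -0.7, 0], [0, 0, 0], 1]]}}

```text
clock: 2.53
ee_pos: [0.3776, -0.4045, 0.4439]
tcp_rot: [-0.0, 1.0, -0.008, -0.0]
force: [0.6, -0.4, -0.1]
finger_gap: 0.0003
grasp_force: 0.0
```

Call:
{"api": "servo_tool", "payload": {"increments": [[[0.12, -0.09, 0], [0, 0, 0], 1], [[0.25, -0.18, 0], [0, 0, 0], 1], [[0.37, -0.27, 0], [0, 0, 0], 1], [[0.5, -0.36, 0], [0, 0, 0], 1], [[0.62, -0.45, 0], [0, 0, 0], 1], [[0.75, -0.54, 0], [0, 0, 0], 1], [[0.87, -0.63, 0], [0, 0, 0], 1], [[0.95, -0.7, 0], [0, 0, 0], 1]]}}

```text
clock: 3.2
ee_pos: [0.4934, -0.3222, 0.4437]
tcp_rot: [-0.0, 1.0, -0.008, -0.0]
force: [0.0, 1.1, -0.5]
finger_gap: -0.0002
grasp_force: 0.0
```

Call:
{"api": "servo_tool", "payload": {"increments": [[[0.12, -0.09, 0], [0, 0, 0], 1], [[0.25, -0.18, 0], [0, 0, 0], 1], [[0.37, -0.27, 0], [0, 0, 0], 1], [[0.5, -0.36, 0], [0, 0, 0], 1], [[0.62, -0.45, 0], [0, 0, 0], 1], [[0.75, -0.54, 0], [0, 0, 0], 1], [[0.87, -0.63, 0], [0, 0, 0], 1], [[0.9, -0.7, 0], [0, 0, 0], 1]]}}

```text
clock: 3.87
ee_pos: [0.6031, -0.2398, 0.4434]
tcp_rot: [-0.0, 1.0, -0.008, -0.0]
force: [-0.5, -0.5, 0.2]
finger_gap: -0.0002
grasp_force: 0.0
```

Call:
{"api": "servo_tool", "payload": {"increments": [[[0.12, -0.09, 0], [0, 0, 0], 1], [[0.25, -0.18, 0], [0, 0, 0], 1], [[0.37, -0.27, 0], [0, 0, 0], 1], [[0.5, -0.36, 0], [0, 0, 0], 1], [[0.62, -0.45, 0], [0, 0, 0], 1], [[0.75, -0.54, 0], [0, 0, 0], 1], [[0.85, -0.63, 0], [0, 0, 0], 1], [[0.85, -0.7, 0], [0, 0, 0], 1]]}}

```text
clock: 4.53
ee_pos: [0.7061, -0.1575, 0.4429]
tcp_rot: [-0.0, 1.0, -0.008, -0.001]
force: [-0.6, 1.2, 0.5]
finger_gap: 0.0001
grasp_force: 0.0
```

Call:
{"api": "servo_tool", "payload": {"increments": [[[0, -0.12, 0], [0, 0, 0], 1], [[0, -0.25, 0], [0, 0, 0], 1], [[0, -0.37, 0], [0, 0, 0], 1], [[0, -0.5, 0], [0, 0, 0], 1], [[0, -0.62, 0], [0, 0, 0], 1], [[0, -0.75, 0], [0, 0, 0], 1], [[0, -0.87, 0], [0, 0, 0], 1], [[0, -1, 0], [0, 0, 0], 1]]}}

```text
clock: 5.2
ee_pos: [0.7068, -0.0365, 0.4444]
tcp_rot: [0.0, 1.0, -0.008, 0.0]
force: [-0.2, -0.1, -0.1]
finger_gap: 0.0003
grasp_force: 0.0
```

Call:
{"api": "servo_tool", "payload": {"increments": [[[0, -0.12, 0], [0, 0, 0], 1], [[0, -0.25, 0], [0, 0, 0], 1], [[0, -0.37, 0], [0, 0, 0], 1], [[0, -0.5, 0], [0, 0, 0], 1], [[0, -0.62, 0], [0, 0, 0], 1], [[0, -0.75, 0], [0, 0, 0], 1], [[0, -0.87, 0], [0, 0, 0], 1], [[0, -1, 0], [0, 0, 0], 1]]}}

```text
clock: 5.87
ee_pos: [0.7088, 0.0834, 0.4443]
tcp_rot: [0.0, 1.0, -0.008, -0.0]
force: [-0.7, -0.3, -0.3]
finger_gap: -0.0002
grasp_force: 0.0
```

Run:
```python
from h import *
s=get_state(); print(s["clock"],s["ee_pos"],s["qpos"],s["force"])
f=grab_frame("side"); cv2.imwrite("pics/side1.png",cv2.cvtColor(f["pixels"],cv2.COLOR_RGB2BGR))
```

```text
5.8667 [0.70876549 0.08343056 0.4442972 ] [-4.82162342e-02  6.82532152e-01  6.53244841e-01 -6.89001648e-05
  1.80583645e+00  1.53849964e+00] [-0.67516787 -0.32300366 -0.31531066]
```

View pics/side1.png

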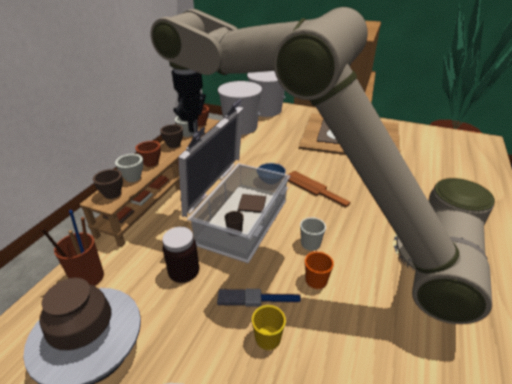

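Call:
{"api": "servo_tool", "payload": {"increments": [[[-0.06, -0.02, 0], [0, 0, 0], 1], [[-0.12, -0.04, 0], [0, 0, 0], 1], [[-0.18, -0.06, 0], [0, 0, 0], 1], [[-0.24, -0.08, 0], [0, 0, 0], 1], [[-0.3, -0.08, 0], [0, 0, 0], 1], [[-0.35, -0.08, 0], [0, 0, 0], 1], [[-0.39, -0.08, 0], [0, 0, 0], 1], [[-0.41, -0.08, 0], [0, 0, 0], 1]]}}

```text
clock: 6.58
ee_pos: [0.6593, 0.0925, 0.4445]
tcp_rot: [0.0, 1.0, -0.008, 0.0]
force: [0.6, -1.2, 0.9]
finger_gap: -0.0002
grasp_force: 0.0
```

Call:
{"api": "servo_tool", "payload": {"increments": [[[-0.05, 0, 0], [0, 0, 0], 1], [[-0.1, 0, 0.01], [0, 0, 0], 1], [[-0.15, 0, 0.02], [0, 0, 0], 1], [[-0.2, 0, 0.03], [0, 0, 0], 1], [[-0.25, 0, 0.04], [0, 0, 0], 1], [[-0.3, 0, 0.05], [0, 0, 0], 1], [[-0.35, 0, 0.06], [0, 0, 0], 1], [[-0.38, 0, 0.07], [0, 0, 0], 1]]}}

```text
clock: 7.25
ee_pos: [0.6134, 0.0931, 0.4356]
tcp_rot: [0.0, 1.0, -0.008, -0.0]
force: [2.0, -0.7, 0.6]
finger_gap: 0.0001
grasp_force: 1.0
```

```bash
cat > look.py <<'E'
from h import *
import sys
s=get_state(); print(s["clock"],s["ee_pos"],np.round(s["force"],2))
f=grab_frame(sys.argv[1]); cv2.imwrite(f"pics/{sys.argv[2]}.png",cv2.cvtColor(f["pixels"],cv2.COLOR_RGB2BGR)); np.savez(sys.argv[2]+".npz",**f)
E
python3 look.py side side2
python3 - <<'E'
from h import *
P=cloud(dict(np.load("side2.npz"))).reshape(-1,3)
L=P[(P[:,0]>.45)&(P[:,0]<.66)&(P[:,1]>.13)&(P[:,1]<.24)&(P[:,2]>.14)&(P[:,2]<.26)]
A=np.c_[np.ones(len(L)),L[:,1],L[:,2]]; w=np.ones(len(L),bool)
for _ in range(8):
    c,*_=np.linalg.lstsq(A[w],L[w,0],rcond=None); e=L[:,0]-A@c; w=abs(e)<max(.003,1.5*e[w].std())
print(len(L),w.sum(),c,"angle",np.pi/2+np.arctan(c[2]))
E
```

```text
7.25 [0.61338849 0.09314584 0.43561013] [ 1.99 -0.69  0.55]
406 406 [ 0.69361724  0.01599635 -0.38392739] angle 1.2042219626214814
```

Call:
{"api": "servo_tool", "payload": {"increments": [[[-0.05, 0, 0.02], [0, 0, 0], 1], [[-0.1, 0, 0.04], [0, 0, 0], 1], [[-0.15, 0, 0.06], [0, 0, 0], 1], [[-0.19, 0, 0.08], [0, 0, 0], 1], [[-0.24, 0, 0.11], [0, 0, 0], 1], [[-0.29, 0, 0.14], [0, 0, 0], 1], [[-0.33, 0, 0.165], [0, 0, 0], 1], [[-0.37, 0, 0.19], [0, 0, 0], 1]]}}

```text
clock: 7.97
ee_pos: [0.5691, 0.0939, 0.4128]
tcp_rot: [-0.0, 1.0, -0.008, -0.0]
force: [1.0, -0.2, 0.2]
finger_gap: -0.0005
grasp_force: 0.8
```

Call:
{"api": "servo_tool", "payload": {"increments": [[[-0.04, 0, 0.03], [0, 0, 0], 1], [[-0.08, 0, 0.065], [0, 0, 0], 1], [[-0.12, 0, 0.1], [0, 0, 0], 1], [[-0.16, 0, 0.13], [0, 0, 0], 1], [[-0.195, 0, 0.17], [0, 0, 0], 1], [[-0.23, 0, 0.21], [0, 0, 0], 1], [[-0.265, 0, 0.25], [0, 0, 0], 1], [[-0.3, 0, 0.29], [0, 0, 0], 1]]}}

```text
clock: 8.63
ee_pos: [0.5333, 0.0944, 0.3777]
tcp_rot: [-0.0, 1.0, -0.008, -0.0]
force: [1.9, 0.5, 1.0]
finger_gap: -0.0001
grasp_force: 0.6
```

Call:
{"api": "servo_tool", "payload": {"increments": [[[-0.03, 0, 0.045], [0, 0, 0], 1], [[-0.06, 0, 0.09], [0, 0, 0], 1], [[-0.085, 0, 0.13], [0, 0, 0], 1], [[-0.11, 0, 0.175], [0, 0, 0], 1], [[-0.135, 0, 0.22], [0, 0, 0], 1], [[-0.16, 0, 0.265], [0, 0, 0], 1], [[-0.18, 0, 0.31], [0, 0, 0], 1], [[-0.2, 0, 0.36], [0, 0, 0], 1]]}}

```text
clock: 9.3
ee_pos: [0.5096, 0.0948, 0.3346]
tcp_rot: [-0.0, 1.0, -0.008, 0.0]
force: [1.0, 0.6, 0.2]
finger_gap: 0.0001
grasp_force: 0.4
```

```bash
python3 look.py side side3
```

```text
9.3 [0.50956258 0.09477019 0.33463866] [0.99 0.62 0.23]
```

View pics/side3.png

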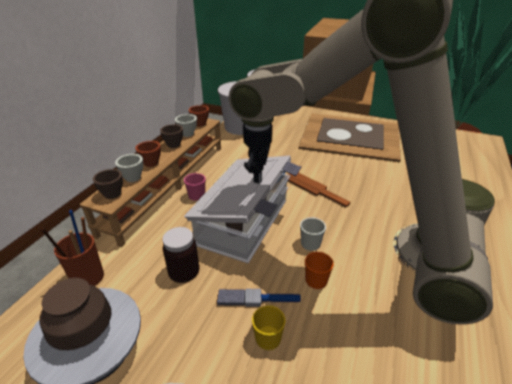

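Call:
{"api": "servo_tool", "payload": {"increments": [[[-0.01, 0, 0.045], [0, 0, 0], 1], [[-0.025, 0, 0.09], [0, 0, 0], 1], [[-0.035, 0, 0.13], [0, 0, 0], 1], [[-0.045, 0, 0.175], [0, 0, 0], 1], [[-0.05, 0, 0.22], [0, 0, 0], 1], [[-0.06, 0, 0.26], [0, 0, 0], 1], [[-0.065, 0, 0.3], [0, 0, 0], 1], [[-0.07, 0, 0.34], [0, 0, 0], 1]]}}

```text
clock: 10.02
ee_pos: [0.5013, 0.0949, 0.2939]
tcp_rot: [-0.0, 1.0, -0.008, 0.0]
force: [-0.2, 0.3, 1.1]
finger_gap: -0.0003
grasp_force: 0.4
```

Call:
{"api": "servo_tool", "payload": {"increments": [[[0, 0, 0.01], [0, 0, 0], 1], [[0, 0, 0.02], [0, 0, 0], 1], [[0, 0, 0.03], [0, 0, 0], 1], [[0, 0, 0.04], [0, 0, 0], 1], [[0, 0, 0.05], [0, 0, 0], 1], [[0, 0, 0.06], [0, 0, 0], 1], [[0, 0, 0.07], [0, 0, 0], 1], [[0, 0, 0.07], [0, 0, 0], 1]]}}

```text
clock: 10.68
ee_pos: [0.5013, 0.095, 0.2864]
tcp_rot: [0.0, 1.0, -0.008, 0.0]
force: [-2.3, 0.2, 6.8]
finger_gap: -0.0001
grasp_force: 3.0
```

Call:
{"api": "servo_tool", "payload": {"increments": [[[0, 0, 0.003], [0, 0, 0], 1], [[0, 0, 0.006], [0, 0, 0], 1], [[0, 0, 0.009], [0, 0, 0], 1], [[0, 0, 0.012], [0, 0, 0], 1], [[0, 0, 0.012], [0, 0, 0], 1], [[0, 0, 0.012], [0, 0, 0], 1], [[0, 0, 0.012], [0, 0, 0], 1], [[0, 0, 0.012], [0, 0, 0], 1]]}}

```text
clock: 11.35
ee_pos: [0.5011, 0.095, 0.2863]
tcp_rot: [0.0, 1.0, -0.008, 0.001]
force: [-6.5, -0.6, 19.4]
finger_gap: -0.0001
grasp_force: 9.3
```

```bash
python3 look.py side side4; python3 look.py top top4
python3 - <<'E'
from h import *
for n in["side4","top4"]:
    P=cloud(dict(np.load(n+".npz"))).reshape(-1,3)
    for lo,hi in[(.12,.2),(0,.06)]:
        L=P[(P[:,0]>.47)&(P[:,0]<.645)&(P[:,1]>lo)&(P[:,1]<hi)&(P[:,2]>.1)&(P[:,2]<.135)]
        if len(L)>30: print(n,len(L),np.polyfit(L[:,0]-.55,L[:,2],1))
    for lo,hi in[(.165,.215),(-.035,.018)]:
        L=P[(P[:,0]>.38)&(P[:,0]<.46)&(P[:,1]>lo)&(P[:,1]<hi)&(P[:,2]>.05)]
        for x in np.arange(.405,.46,.006):
            q=L[abs(L[:,0]-x)<.003]
            if len(q)>2: print("  clip x%.3f n%d z %s y %s"%(x,len(q),np.round(np.percentile(q[:,2],[10,50,90]),3),np.round(np.percentile(q[:,1],[2,98]),3)))
E
```

```text
11.35 [0.50111971 0.0949966  0.28627306] [-6.53 -0.63 19.39]
11.4 [0.50110524 0.09499614 0.28626047] [-6.790e+00  1.000e-02  1.854e+01]
side4 1137 [-0.00035307  0.11149919]
side4 433 [-0.00195332  0.11154781]
  clip x0.417 n20 z [0.092 0.094 0.096] y [0.173 0.214]
  clip x0.423 n31 z [0.093 0.094 0.096] y [0.174 0.213]
  clip x0.429 n28 z [0.095 0.097 0.099] y [0.175 0.214]
  clip x0.435 n33 z [0.098 0.101 0.102] y [0.175 0.215]
  clip x0.441 n34 z [0.101 0.104 0.106] y [0.174 0.214]
  clip x0.447 n29 z [0.105 0.106 0.108] y [0.172 0.214]
  clip x0.453 n31 z [0.108 0.109 0.111] y [0.17  0.215]
  clip x0.459 n14 z [0.107 0.109 0.111] y [0.168 0.211]
  clip x0.411 n6 z [0.09  0.092 0.094] y [-0.021  0.017]
  clip x0.417 n15 z [0.091 0.091 0.093] y [-0.025  0.014]
  clip x0.423 n25 z [0.092 0.094 0.097] y [-0.027  0.015]
  clip x0.429 n21 z [0.095 0.098 0.099] y [-0.026  0.017]
  clip x0.435 n21 z [0.099 0.101 0.103] y [-0.024  0.017]
  clip x0.441 n23 z [0.102 0.104 0.107] y [-0.027  0.017]
  clip x0.447 n19 z [0.106 0.107 0.109] y [-0.026  0.016]
  clip x0.453 n20 z [0.107 0.109 0.11 
[... 248 characters left out ...]
 y [0.212 0.215]
  clip x0.441 n3 z [0.102 0.105 0.106] y [0.21  0.213]
  clip x0.447 n7 z [0.107 0.109 0.111] y [0.21  0.214]
  clip x0.453 n9 z [0.11  0.11  0.113] y [0.209 0.214]
  clip x0.459 n4 z [0.11  0.111 0.112] y [0.169 0.214]
  clip x0.417 n63 z [0.091 0.093 0.097] y [-0.03   0.018]
  clip x0.423 n43 z [0.093 0.096 0.099] y [-0.03   0.018]
  clip x0.429 n62 z [0.097 0.099 0.102] y [-0.03   0.018]
  clip x0.435 n50 z [0.101 0.102 0.106] y [-0.03   0.018]
  clip x0.441 n53 z [0.102 0.106 0.109] y [-0.029  0.018]
  clip x0.447 n62 z [0.108 0.11  0.114] y [-0.032  0.017]
  clip x0.453 n48 z [0.108 0.111 0.113] y [-0.035  0.017]
  clip x0.459 n46 z [0.1   0.108 0.115] y [-0.034  0.017]
```

Call:
{"api": "servo_tool", "payload": {"increments": [[[0, 0, -0.12], [0, 0, 0], 1], [[0, 0, -0.28], [0, 0, 0], 1], [[-0.15, -0.15, -0.28], [0, 0, 0], 1], [[-0.3, -0.3, -0.28], [0, 0, 0], 1], [[-0.45, -0.45, -0.28], [0, 0, 0], 1], [[-0.6, -0.6, -0.25], [0, 0, 0], 1], [[-0.75, -0.75, -0.2], [0, 0, 0], 1], [[-0.8, -0.82, -0.18], [0, 0, 0], 1]]}}

```text
clock: 12.12
ee_pos: [0.4048, 0.1962, 0.3056]
tcp_rot: [-0.0, 1.0, -0.007, -0.001]
force: [0.1, 0.2, 0.2]
finger_gap: -0.0001
grasp_force: 0.0
```

```bash
python3 look.py side side5; python3 look.py wrist wrist5;python3 - <<'E'
from h import *
P=cloud(dict(np.load("side5.npz"))).reshape(-1,3)
L=P[(abs(P[:,0]-.55)<.08)&(abs(P[:,1]-.09)<.12)&(P[:,2]>.1)&(P[:,2]<.135)]
print(len(L),np.polyfit(L[:,0]-.55,L[:,2],1))
E
```

```text
12.1167 [0.40477007 0.19619409 0.30561802] [0.14 0.23 0.17]
12.1667 [0.40489824 0.1966076  0.30550193] [-0.8   0.55 -0.53]
2501 [-0.00094368  0.11156078]
```

View pics/side5.png

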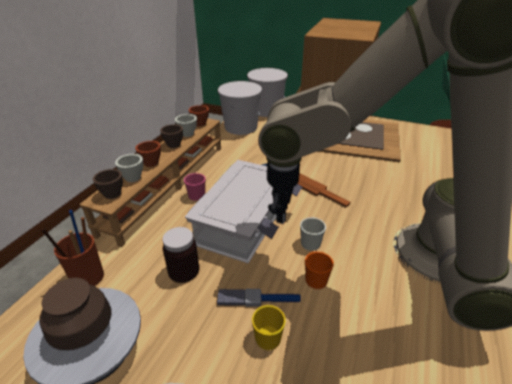

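Call:
{"api": "servo_tool", "payload": {"increments": [[[0.02, 0, 0.05], [0, 0, 0], 1], [[0.04, 0, 0.1], [0, 0, 0], 1], [[0.06, 0.01, 0.16], [0, 0, 0], 1], [[0.07, 0.02, 0.21], [0, 0, 0], 1], [[0.07, 0.02, 0.26], [0, 0, 0], 1], [[0.07, 0.02, 0.29], [0, 0, 0], 1], [[0.08, 0.02, 0.32], [0, 0, 0], 1], [[0.09, 0.02, 0.35], [0, 0, 0], 1]]}}

```text
clock: 12.88
ee_pos: [0.4178, 0.1922, 0.2638]
tcp_rot: [0.0, 1.0, -0.008, -0.0]
force: [-0.5, 0.1, 1.8]
finger_gap: 0.0001
grasp_force: 0.7
```

Call:
{"api": "servo_tool", "payload": {"increments": [[[0.01, 0, 0.01], [0, 0, 0], 1], [[0.02, 0, 0.02], [0, 0, 0], 1], [[0.03, 0, 0.04], [0, 0, 0], 1], [[0.04, 0, 0.05], [0, 0, 0], 1], [[0.05, 0, 0.06], [0, 0, 0], 1], [[0.06, 0, 0.07], [0, 0, 0], 1], [[0.07, 0, 0.08], [0, 0, 0], 1], [[0.07, 0, 0.08], [0, 0, 0], 1]]}}

```text
clock: 13.55
ee_pos: [0.4263, 0.1921, 0.2543]
tcp_rot: [-0.0, 1.0, -0.008, 0.0]
force: [-0.3, -0.2, 0.9]
finger_gap: -0.0001
grasp_force: 0.3
```

Call:
{"api": "servo_tool", "payload": {"increments": [[[0.01, 0, 0.01], [0, 0, 0], 1], [[0.02, 0, 0.02], [0, 0, 0], 1], [[0.03, 0, 0.025], [0, 0, 0], 1], [[0.045, 0, 0.03], [0, 0, 0], 1], [[0.06, 0, 0.035], [0, 0, 0], 1], [[0.07, 0, 0.04], [0, 0, 0], 1], [[0.08, 0, 0.04], [0, 0, 0], 1], [[0.09, 0, 0.04], [0, 0, 0], 1]]}}

```text
clock: 14.22
ee_pos: [0.4369, 0.192, 0.2495]
tcp_rot: [0.0, 1.0, -0.008, -0.0]
force: [-1.9, -0.3, -0.6]
finger_gap: 0.0003
grasp_force: 1.0
```

```bash
python3 look.py side side6
python3 - <<'E'
import cv2
cv2.imwrite("pics/c6.png",cv2.resize(cv2.imread("pics/side6.png")[150:290,180:340],None,fx=4,fy=4,interpolation=cv2.INTER_CUBIC))
E
```

```text
14.2167 [0.43686425 0.19196656 0.24950658] [-1.85 -0.31 -0.64]
```

View pics/c6.png

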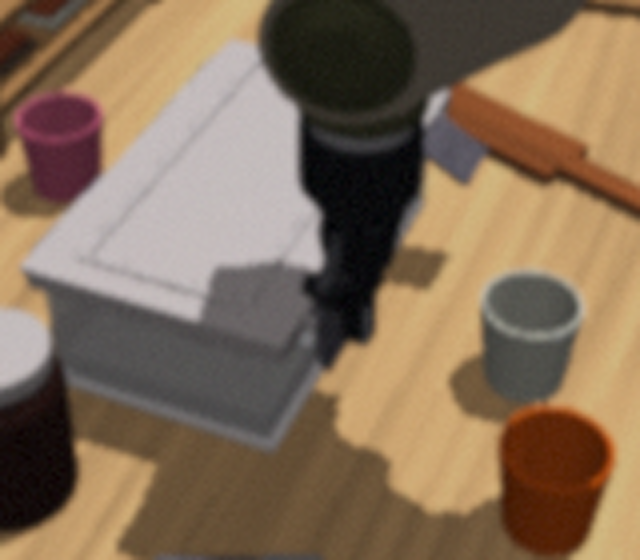

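Call:
{"api": "servo_tool", "payload": {"increments": [[[-0.05, 0, 0], [0, 0, 0], 1], [[-0.1, 0, 0], [0, 0, 0], 1], [[-0.1, 0, 0.05], [0, 0, 0], 1], [[-0.1, 0, 0.1], [0, 0, 0], 1], [[-0.1, 0, 0.14], [0, 0, 0], 1], [[-0.08, 0, 0.14], [0, 0, 0], 1], [[-0.06, 0, 0.14], [0, 0, 0], 1], [[-0.04, 0, 0.14], [0, 0, 0], 1]]}}

```text
clock: 14.93
ee_pos: [0.4326, 0.192, 0.2329]
tcp_rot: [-0.0, 1.0, -0.008, 0.0]
force: [0.1, 1.0, 1.0]
finger_gap: 0.0001
grasp_force: 0.0
```

Call:
{"api": "servo_tool", "payload": {"increments": [[[0.005, 0, 0], [0, 0, 0], 1], [[0.01, 0, 0], [0, 0, 0], 1], [[0.015, 0, 0], [0, 0, 0], 1], [[0.02, 0, 0], [0, 0, 0], 1], [[0.025, 0, 0], [0, 0, 0], 1], [[0.03, 0, 0], [0, 0, 0], 1], [[0.035, 0, 0], [0, 0, 0], 1], [[0.04, 0, 0], [0, 0, 0], 1]]}}

```text
clock: 15.6
ee_pos: [0.4369, 0.192, 0.2329]
tcp_rot: [0.0, 1.0, -0.008, -0.0]
force: [-1.8, 0.6, -1.0]
finger_gap: 0.0002
grasp_force: 0.7
```

Call:
{"api": "servo_tool", "payload": {"increments": [[[0.005, 0, 0], [0, 0, 0], 1], [[0.01, 0, 0], [0, 0, 0], 1], [[0.015, 0, 0], [0, 0, 0], 1], [[0.02, 0, 0], [0, 0, 0], 1], [[0.025, 0, 0], [0, 0, 0], 1], [[0.03, 0, 0], [0, 0, 0], 1], [[0.03, 0, 0], [0, 0, 0], 1], [[0.03, 0, 0], [0, 0, 0], 1]]}}

```text
clock: 16.27
ee_pos: [0.4388, 0.192, 0.2325]
tcp_rot: [0.0, 1.0, -0.008, -0.003]
force: [-11.7, -0.3, 4.5]
finger_gap: -0.0001
grasp_force: 0.0
```

Call:
{"api": "servo_tool", "payload": {"increments": [[[0.008, 0, 0], [0, 0, 0], 1], [[0.008, 0, 0], [0, 0, 0], 1], [[0.008, 0, 0], [0, 0, 0], 1], [[-0.1, 0, 0], [0, 0, 0], 1], [[-0.25, 0, -0.1], [0, 0, 0], 1], [[-0.31, 0, -0.3], [0, 0, 0], 1], [[-0.31, 0, -0.5], [0, 0, 0], 1], [[-0.31, 0, -0.61], [0, 0, 0], 1]]}}

```text
clock: 16.93
ee_pos: [0.4033, 0.1926, 0.3086]
tcp_rot: [-0.0, 1.0, -0.008, 0.002]
force: [0.2, 0.1, -0.7]
finger_gap: 0.0001
grasp_force: 0.0
```

Call:
{"api": "servo_tool", "payload": {"increments": [[[0, 0.12, 0], [0, 0, 0], 1], [[0, 0.25, 0], [0, 0, 0], 1], [[0, 0.37, 0], [0, 0, 0], 1], [[0, 0.5, 0], [0, 0, 0], 1], [[0, 0.62, 0], [0, 0, 0], 1], [[0, 0.75, 0], [0, 0, 0], 1], [[0, 0.87, 0], [0, 0, 0], 1], [[0, 1, 0], [0, 0, 0], 1]]}}

```text
clock: 17.6
ee_pos: [0.4016, 0.0718, 0.3065]
tcp_rot: [0.0, 1.0, -0.008, 0.001]
force: [-0.2, 0.4, 1.2]
finger_gap: 0.0001
grasp_force: 0.0
```

Call:
{"api": "servo_tool", "payload": {"increments": [[[0, 0.12, 0], [0, 0, 0], 1], [[0, 0.25, 0], [0, 0, 0], 1], [[0, 0.37, 0], [0, 0, 0], 1], [[0, 0.5, 0], [0, 0, 0], 1], [[0, 0.6, 0], [0, 0, 0], 1], [[0, 0.65, 0], [0, 0, 0], 1], [[0, 0.65, 0], [0, 0, 0], 1], [[0, 0.65, 0], [0, 0, 0], 1]]}}

```text
clock: 18.27
ee_pos: [0.4002, -0.0054, 0.3062]
tcp_rot: [0.0, 1.0, -0.008, 0.0]
force: [0.8, -0.2, -0.4]
finger_gap: 0.0002
grasp_force: 0.0
```

```bash
python3 look.py side side7
python3 - <<'E'
from h import *
cv2.imwrite("pics/c7.png",cv2.resize(cv2.imread("pics/side7.png")[150:290,180:340],None,fx=4,fy=4,interpolation=cv2.INTER_CUBIC))
P=cloud(dict(np.load("side7.npz"))).reshape(-1,3)
L=P[(P[:,0]>.40)&(P[:,0]<.462)&(P[:,1]>.168)&(P[:,1]<.217)&(P[:,2]>.05)]
for z in np.arange(.055,.12,.006):
    q=L[abs(L[:,2]-z)<.003]
    if len(q)>2: print("z%.3f n%d x %s"%(z,len(q),np.round(np.percentile(q[:,0],[10,50,90]),4)))
E
```

```text
18.2667 [ 0.40021208 -0.00542182  0.30620006] [ 0.84 -0.21 -0.36]
z0.067 n21 x [0.4484 0.4499 0.4512]
z0.073 n13 x [0.4505 0.4508 0.4583]
z0.079 n12 x [0.4507 0.4511 0.459 ]
z0.085 n12 x [0.4503 0.4507 0.4515]
z0.091 n11 x [0.4504 0.4512 0.4514]
z0.097 n11 x [0.4495 0.451  0.4518]
z0.103 n22 x [0.4506 0.4518 0.4607]
z0.109 n50 x [0.4529 0.456  0.4613]
```

View pics/c7.png

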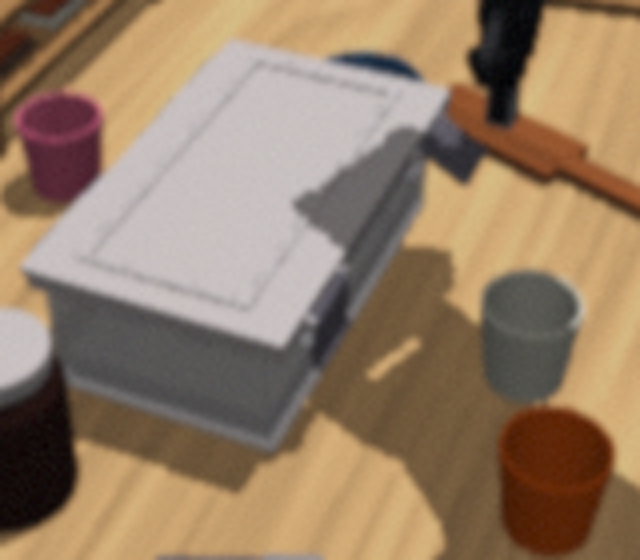

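The left clip hangs vertically at home, at crop (325, 320). The lid is flat, and the right clip still sticks out at (455, 145). I'll repeat the same motion on the right.

Call:
{"api": "servo_tool", "payload": {"increments": [[[0.03, 0, 0.05], [0, 0, 0], 1], [[0.05, 0, 0.1], [0, 0, 0], 1], [[0.07, 0, 0.16], [0, 0, 0], 1], [[0.09, 0, 0.21], [0, 0, 0], 1], [[0.09, 0, 0.26], [0, 0, 0], 1], [[0.09, 0, 0.29], [0, 0, 0], 1], [[0.1, 0, 0.32], [0, 0, 0], 1], [[0.12, 0, 0.35], [0, 0, 0], 1]]}}

```text
clock: 18.98
ee_pos: [0.4144, -0.0056, 0.2637]
tcp_rot: [-0.0, 1.0, -0.008, -0.0]
force: [-1.4, 0.9, 0.9]
finger_gap: 0.0
grasp_force: 0.8
```

Call:
{"api": "servo_tool", "payload": {"increments": [[[0.01, 0, 0.01], [0, 0, 0], 1], [[0.02, 0, 0.02], [0, 0, 0], 1], [[0.03, 0, 0.04], [0, 0, 0], 1], [[0.04, 0, 0.05], [0, 0, 0], 1], [[0.05, 0, 0.06], [0, 0, 0], 1], [[0.06, 0, 0.07], [0, 0, 0], 1], [[0.07, 0, 0.08], [0, 0, 0], 1], [[0.07, 0, 0.08], [0, 0, 0], 1]]}}

```text
clock: 19.65
ee_pos: [0.4232, -0.0059, 0.2544]
tcp_rot: [-0.0, 1.0, -0.008, 0.0]
force: [-0.9, 0.4, -0.1]
finger_gap: -0.0003
grasp_force: 0.2
```

Call:
{"api": "servo_tool", "payload": {"increments": [[[0.01, 0, 0.01], [0, 0, 0], 1], [[0.02, 0, 0.02], [0, 0, 0], 1], [[0.03, 0, 0.025], [0, 0, 0], 1], [[0.045, 0, 0.03], [0, 0, 0], 1], [[0.06, 0, 0.035], [0, 0, 0], 1], [[0.07, 0, 0.04], [0, 0, 0], 1], [[0.08, 0, 0.04], [0, 0, 0], 1], [[0.09, 0, 0.04], [0, 0, 0], 1]]}}

```text
clock: 20.32
ee_pos: [0.4337, -0.006, 0.2495]
tcp_rot: [-0.0, 1.0, -0.008, -0.0]
force: [-2.0, 0.4, -1.4]
finger_gap: 0.0001
grasp_force: 1.0
```

Call:
{"api": "servo_tool", "payload": {"increments": [[[-0.05, 0, 0], [0, 0, 0], 1], [[-0.1, 0, 0], [0, 0, 0], 1], [[-0.1, 0, 0.05], [0, 0, 0], 1], [[-0.1, 0, 0.1], [0, 0, 0], 1], [[-0.1, 0, 0.14], [0, 0, 0], 1], [[-0.08, 0, 0.14], [0, 0, 0], 1], [[-0.06, 0, 0.14], [0, 0, 0], 1], [[-0.04, 0, 0.14], [0, 0, 0], 1]]}}

```text
clock: 20.98
ee_pos: [0.4294, -0.006, 0.2329]
tcp_rot: [0.0, 1.0, -0.008, 0.0]
force: [0.1, 0.2, -0.3]
finger_gap: 0.0
grasp_force: 0.0
```

Call:
{"api": "servo_tool", "payload": {"increments": [[[0.005, 0, 0], [0, 0, 0], 1], [[0.01, 0, 0], [0, 0, 0], 1], [[0.015, 0, 0], [0, 0, 0], 1], [[0.02, 0, 0], [0, 0, 0], 1], [[0.025, 0, 0], [0, 0, 0], 1], [[0.03, 0, 0], [0, 0, 0], 1], [[0.035, 0, 0], [0, 0, 0], 1], [[0.04, 0, 0], [0, 0, 0], 1]]}}

```text
clock: 21.65
ee_pos: [0.4338, -0.006, 0.2329]
tcp_rot: [-0.0, 1.0, -0.008, -0.0]
force: [-0.7, -0.6, -0.8]
finger_gap: 0.0001
grasp_force: 0.7
```

Call:
{"api": "servo_tool", "payload": {"increments": [[[0.005, 0, 0], [0, 0, 0], 1], [[0.01, 0, 0], [0, 0, 0], 1], [[0.015, 0, 0], [0, 0, 0], 1], [[0.02, 0, 0], [0, 0, 0], 1], [[0.025, 0, 0], [0, 0, 0], 1], [[0.03, 0, 0], [0, 0, 0], 1], [[0.035, 0, 0], [0, 0, 0], 1], [[0.035, 0, 0], [0, 0, 0], 1]]}}

```text
clock: 22.32
ee_pos: [0.4358, -0.0056, 0.2322]
tcp_rot: [-0.001, 1.0, -0.008, -0.004]
force: [-15.4, -0.7, 3.6]
finger_gap: -0.0005
grasp_force: 0.0
```

Call:
{"api": "servo_tool", "payload": {"increments": [[[0, 0, 0], [0, 0, 0], 1], [[-0.05, 0, 0], [0, 0, 0], 1], [[-0.15, 0, 0], [0, 0, 0], 1], [[-0.25, 0, -0.1], [0, 0, 0], 1], [[-0.35, 0, -0.3], [0, 0, 0], 1], [[-0.4, 0, -0.5], [0, 0, 0], 1], [[-0.4, 0, -0.7], [0, 0, 0], 1], [[-0.4, 0, -0.9], [0, 0, 0], 1]]}}

```text
clock: 22.98
ee_pos: [0.3896, -0.0053, 0.3425]
tcp_rot: [0.0, 1.0, -0.008, 0.001]
force: [0.3, -0.5, -0.2]
finger_gap: 0.0004
grasp_force: 0.0
```

Call:
{"api": "servo_tool", "payload": {"increments": [[[0, 0.12, -0.1], [0, 0, 0], 1], [[0, 0.25, -0.2], [0, 0, 0], 1], [[0, 0.37, -0.3], [0, 0, 0], 1], [[0, 0.5, -0.4], [0, 0, 0], 1], [[0, 0.62, -0.5], [0, 0, 0], 1], [[0, 0.75, -0.5], [0, 0, 0], 1], [[0, 0.9, -0.5], [0, 0, 0], 1], [[0, 0.9, -0.5], [0, 0, 0], 1]]}}

```text
clock: 23.65
ee_pos: [0.3885, -0.1154, 0.4013]
tcp_rot: [0.001, 1.0, -0.009, 0.001]
force: [0.7, 0.3, -0.8]
finger_gap: 0.0001
grasp_force: 0.0
```

```bash
python3 look.py side side8; python3 look.py top top8
python3 - <<'E'
from h import *
for n in["side8","top8"]:
    P=cloud(dict(np.load(n+".npz"))).reshape(-1,3)
    L=P[(abs(P[:,0]-.55)<.08)&(abs(P[:,1]-.09)<.14)&(P[:,2]>.1)&(P[:,2]<.135)]
    print(n,len(L),np.polyfit(L[:,0]-.55,L[:,2],1))
    for lo,hi in[(.168,.217),(-.03,.017)]:
        L=P[(P[:,0]>.40)&(P[:,0]<.462)&(P[:,1]>lo)&(P[:,1]<hi)&(P[:,2]>.05)]
        print([(round(z,3),round(float(np.median(q[:,0])),4)) for z in np.arange(.061,.112,.008) for q in [L[abs(L[:,2]-z)<.004]] if len(q)>2])
a=dict(np.load("top0.npz"))["pixels"].astype(int);b=dict(np.load("top8.npz"))["pixels"].astype(int)
cv2.imwrite("pics/cmp8.png",np.vstack([cv2.imread("pics/side8.png")[100:320,60:400],cv2.imread("pics/top8.png")[60:320,80:420]]))
E
```

```text
23.65 [ 0.38847524 -0.11535714  0.4013141 ] [ 0.72  0.32 -0.8 ]
23.7 [ 0.38831619 -0.11420151  0.4010682 ] [ 0.21 -0.73 -0.36]
side8 3181 [-0.00080973  0.11160314]
[(np.float64(0.061), 0.4487), (np.float64(0.069), 0.4506), (np.float64(0.077), 0.4511), (np.float64(0.085), 0.4507), (np.float64(0.093), 0.4511), (np.float64(0.101), 0.4515), (np.float64(0.109), 0.4559)]
[(np.float64(0.069), 0.4471), (np.float64(0.077), 0.4562), (np.float64(0.085), 0.4473), (np.float64(0.093), 0.4474), (np.float64(0.101), 0.4479), (np.float64(0.109), 0.4546)]
top8 7745 [0.0015347  0.11336416]
[(np.float64(0.069), 0.4501), (np.float64(0.077), 0.4616), (np.float64(0.085), 0.4617), (np.float64(0.101), 0.4509), (np.float64(0.109), 0.4551)]
[(np.float64(0.069), 0.4468), (np.float64(0.101), 0.457), (np.float64(0.109), 0.452)]
```

View pics/cmp8.png

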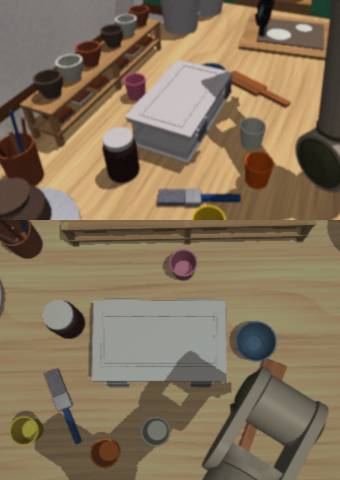

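Both views show the lid flat, with the two clips vertical against the front and everything around the box where it was. I'm handing the job in.

```bash
python3 -c "
from station import *
print(sign_off())"
```

```text
the job is handed in; nothing more can be done
None
```

The damp box is closed and the job is handed in: I pushed the lid shut first, then both front clips fully home, at about 24 s, and nothing around the box looked moved in the last pictures.

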